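# Key the loose paddle onto the clay mixer's shaft

## Robot

A 6-joint arm with a two-finger parallel gripper is mounted at the origin on the work surface. World frame = base frame: x ahead of the robot, y to its left, z up, the work surface at z = 0. Lengths are in m, angles in rad, forces in N, time in s.
With the tool pointing down it reaches from about 0.35 to 0.875 m from the base axis. Payload 15.5 kg.
Tool frame: the origin (TCP) lies midway between the tips of the shut fingers; the grasp point (between the pads) lies 19 mm behind it (manip.pinch_z is the distance from the TCP to the grasp point, in m); z points along the fingers, y is the line along which they close (so a half turn about z gives the same grasp; the last joint's range is limited). The gripper opens to 85 mm and grips with 20 to 120 N. Pads are 22 mm wide; open, the fingers measure 114 mm over their backs; the gripper's body (76 mm by 85 mm) begins 54 mm behind the grasp point. The pads swing forward as they close: fully open they stand 13 mm farther back than shut.
Start: joints at [-1.444, 0.494, 1.345, -0, 1.302, -0.096], TCP at [0.137, -0.61, 0.2] pointing down, gripper open.
Joint ranges: [-2.91, 2.91], [-0.82, 2.16], [0.22, 2.67], [-1.22, 4.37], [0.12, 2.79], [-3.08, 3.08]. Speed limits (rad/s): [1.89, 1.89, 2.57, 3.01, 3.01, 3.01].

## Interface

Orientations are given as [roll, pitch, yaw] about the fixed x, y, z axes, in that order (R = Rz(yaw) Ry(pitch) Rx(roll)).
In Python, from plant import manip, camera, camera_params, finish_job gives the robot as it stands. The module is installed in compiled form; this text tells all that it offers.
- The arm moves only by the tool move_arm, never from a script. Its argument "targets" is a list of rows, each a list of 4 numbers: the shift along the tool's x, y, z in cm, then the turn about the tool's z in degrees. A call has exactly 5 rows; each row shifts and turns the commanded pose from where the row before left it, along the tool's axes as they then stand; what a row does not reach is not made up. A row lasts 1/8 s, in which the tool goes at most 62.5 mm and 10.7 degrees, less where a joint would pass 70% of its speed; a pose out of reach is approached as far as the arm can. A call with a gripper value outside its range is refused whole. "grip" is the opening, from 0 (shut) to 1 (fully open), set as the call begins (left out, the last holds). The fingers move at their own pace and stop on an object; the grip force is fixed at half the most. Time passes only in rows, so rows that do not move let the fingers close, or fill a call up. It gives the time, the measured TCP pose, the force, the opening and the grip force at its end, in the units of the state.
- manip.get_obs(): the state, without advancing time (a new reading comes with each control period).
- camera(name): name is "side" or "top"; returns the picture (400x640x3 uint8, red, green, blue); there is no depth.
- camera_params(name): a dict with "fx", "fy", "cx", "cy" (pixels), "dist_coeffs" ([k1, k2, p1, p2, k3] as OpenCV has them; the pictures are not rectified), "R" (3x3) and "t" (3): a world point X has camera coordinates R X + t. Camera axes: x right, y down, z forward; pixel columns grow to the right and rows downward; lengths in m; the calibration is good to about 2 mm. A picture is of the moment at which its call begins. camera_params takes no time and is no camera call.
- finish_job(): hands the job in; it is judged then, once.
The state is a dict: "time": time; "q": joint angles; "dq": joint speeds; "joint_torque": joint torques, N m; "position": TCP position; "tool_rot": TCP orientation; "ft_force": force on the tool from outside, world axes, zero at the start; "wrist_torque": the same for the moment, N m; "opening": finger opening in m; "grasp_force": force on a finger pad.
Only numpy, scipy, OpenCV 4.12 (cv2) and the standard library are available. Lean on these libraries where they do the work, as an engineer would, in place of code of your own. Each camera call takes 0.05 s, during which the arm holds its last target. There are 200 camera calls.

## Task

The small clay mixer is being put back together: lay the loose steel key from the blue tray fully down in the keyseat on top of the mixer's shaft. With the loose paddle turned so that its keyway (under the arm with the yellow paint mark) lines up with the key, slide the paddle along the shaft over the key until it is fully home against the spacer sleeve. Leave the glaze tub, the brush jar and the wax bottle standing where they are.

Things in the scene. Friction and masses are not known exactly. Their poses are not given: they have to be found in the camera images.
- key_mid (a point): the loose machine key: a bright steel bar 40 long x 10 wide x 8 mm high, edges broken 0.8 mm, 26 g. The point is its centre, 4 mm above its underside; x along its length, y across its width, z up. It starts flat in the blue tray (floor 3 mm above the table) at any yaw, with 30 mm free on both long sides
- keyseat (a point): open slot in the top of the mixer's fixed horizontal shaft: 43 long x 11.2 wide x 5 mm deep, long top edges broken to 13.4 mm, ends closed. The point is the centre of its floor (136 mm above the table). y runs along the shaft to the drive end (green gearbox), x across it (away from the robot), z up. A seated key's centre is 4 mm above this point, its top 3 mm above the shaft's top
- paddle_hub (a point): centre of the loose paddle's hub, on the shaft's axis (turns with it): z along the yellow-marked arm, y along the shaft. Dark steel hub 60 mm across, 44 long; two opposite arms with flat blades 32 wide (along the shaft), 6 thick, 28 to 85 mm from the axis. Keyway 11.6 mm wide in line with the marked arm, flared to 17 at the face near the keyseat. Slides at 2.5 N, turns at 0.06 N m, stays where left
- paddle_tip (a point): middle of the outer edge of the yellow-marked blade, 85 mm from the shaft's axis
- paddle_slide (a joint): position of the loose paddle along the shaft in m: growing towards the keyseat and the drive end; 0.105 is home, the hub's face against the spacer sleeve; starts near 0. Its face meets the near end of a seated key at about 0.063
- paddle_turn (a joint): turn of the loose paddle about the shaft in rad: 0 when the yellow-marked arm and keyway point straight up, positive when the arm leans towards the keyseat's +x (away from the robot); starts between 0.3 and 0.9
- tray: fixed blue plastic parts tray 170 (x) x 200 (y) x 16 mm, walls and floor 3 mm thick; origin under its centre. The key lies in its half nearer the robot; a set collar and a hex key lie in the other half
- glaze_tub: white lidded glaze tub with green label, 110 mm across, 115 mm high; origin at the centre of its underside
- brush_jar: glass jar of brushes, 72 mm across, 225 mm high with the brushes; origin at the centre of its underside
- wax_bottle: blue bottle with yellow cap, 60 mm across, 150 mm high; origin at the centre of its underside
- mixer: the fixed clay mixer; origin on the table, below the shaft; axes as the keyseat's. Shaft 32 mm thick, axis 125 mm up. Along y (mm): pillow block -200 to -164 (top 158 up), keyseat centre 20, spacer sleeve 42 to 62 (48 across), fixed paddle 62 to 106 (arms level along x, to 85 either side), end plate 124 to 136 (177 up), gearbox to 250 (172 up); motor from the gearbox along +x to 225, 142 up

How it is judged:
On the way, in this order (a step that is already met when the one before it is completed fails the run):
1. the key lies fully down in the keyseat (z of key_mid in the frame of keyseat between 0.002 and 0.0055 m and y of key_mid in the frame of keyseat between -0.004 and 0.004 m and x of key_mid in the frame of keyseat between -0.003 and 0.003 m and angle between the x axis of key_mid and the y axis of keyseat, either way round below 0.08 rad), for 0.2 s.
2. the paddle is slid fully home over the key, keyway aligned (value of joint paddle_slide above 0.1025 m and value of joint paddle_turn between -0.16 and 0.16 rad), for 0.2 s.
At the end, for the whole second after the job is handed in: The key lies flat on the floor of the keyseat (within 1.5 mm in height, 4 mm along, 3 mm across, 0.08 rad), the paddle's hub sits over it within 2.5 mm of the spacer sleeve with the marked arm upright within 0.16 rad, and the paddle is at rest (all of step 1 and all of step 2 and velocity of joint paddle_slide between -0.01 and 0.01 m/s and velocity of joint paddle_turn between -0.1 and 0.1 rad/s); the robot touches nothing.
It fails at once if the glaze tub, brush jar or wax bottle is knocked over or shifted by more than 40 mm (distance of any of glaze_tub, brush_jar, wax_bottle from where it was at the start of the episode above 0.04 m or angle between any of glaze_tub, brush_jar, wax_bottle's own z axis and vertical above 0.5 rad).
It also fails if it takes over 64 s, if anything falls off the work surface, if the arm or the gripper's body presses on something with over 40 N, if the wrist force passes 120 N, or if a joint passes its speed limit or range.

## Working session

There is one attempt and no reset: what is moved stays moved. The work goes in short steps, Python scripts to look and compute and a tool call to move; the robot and the scene stay as the last step left them, time stands still between calls to the robot, and variables do not carry over. Pictures are saved under pics/ and viewed, at most 10 in all, crops included, and the job is handed in when it is done.

Besides the shell and the picture viewer there is one more tool, called as name([rows], argument=value, ...), one row to a line, values as JSON. move_arm: Moves the arm, as the interface text tells. Its arguments: {"type":"object","properties":{"targets":{"type":"array"},"grip":{"type":"number"}},"required":["targets"]}

```bash
mkdir -p pics
cat > h.py <<'E'
import numpy as np, cv2
from plant import manip, camera, camera_params, finish_job
def prm(n):
    p=camera_params(n);K=np.array([[p['fx'],0,p['cx']],[0,p['fy'],p['cy']],[0,0,1.]])
    return K,np.array(p['dist_coeffs'],float),np.array(p['R']),np.array(p['t'])
def ray(n,px):
    K,d,R,t=prm(n);u=cv2.undistortPoints(np.array(px,float).reshape(-1,1,2),K,d).reshape(-1,2)
    return -R.T@t,np.c_[u,np.ones(len(u))]@R
def onz(n,px,z):
    c,d=ray(n,px);return c+d*((z-c[2])/d[:,2])[:,None]
def proj(n,X):
    K,d,R,t=prm(n);return cv2.projectPoints(np.array(X,float).reshape(-1,3),cv2.Rodrigues(R)[0],t,K,d)[0].reshape(-1,2)
def snap(n,f):
    im=camera(n);cv2.imwrite('pics/'+f,im[...,::-1]);return im
E
python3 - <<'E'
from h import *
snap('top','t0.png');snap('side','s0.png')
o=manip.get_obs();print(o['position'],o['tool_rot'],manip.pinch_z)
for n in('top','side'):
    K,d,R,t=prm(n);print(n,K[0,0],-R.T@t,R[2])
E
```

```text
[ 0.13744812 -0.60932525  0.19926944] [-3.14050364e+00 -1.11362331e-04  2.21797545e-01] 0.0187
top 391.92377392073905 [0.26754797 0.0357757  1.29739913] [ 0.13342738  0.01822239 -0.99089105]
side 484.3717695664073 [-0.30030261  0.78846034  1.06229683] [ 0.52840802 -0.52459269 -0.66752339]
```

View pics/t0.png

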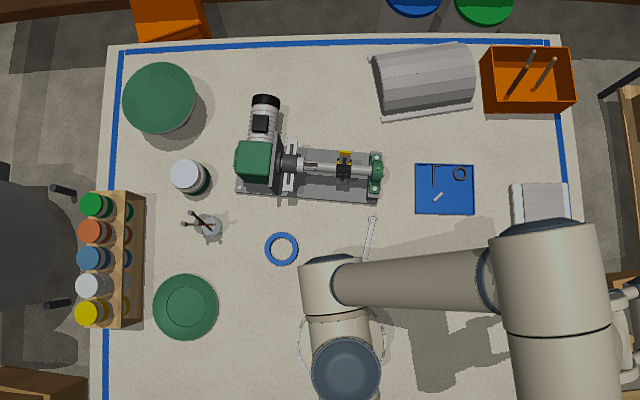

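View pics/s0.png

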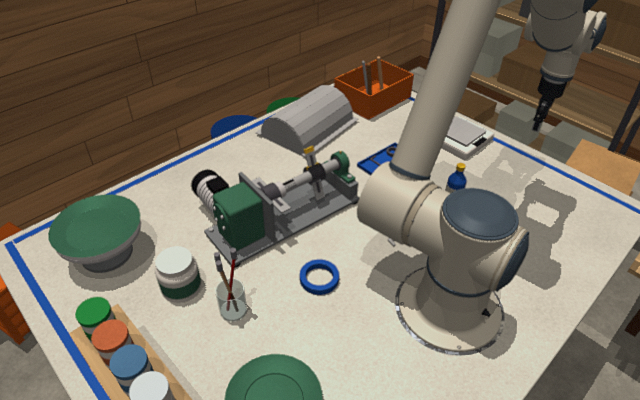

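The top view shows the mixer at (235-385, 130-205), with the keyseat near (315,165) and the paddle near (344,165). The tray is at (445,188), with the key at about (437,197). In the side view the wax bottle is at (457,178), and the tub and jar are at the left.

Run:
```python
from h import *
t=cv2.imread('pics/t0.png');s=cv2.imread('pics/s0.png')
a=cv2.resize(t[125:220,225:485],None,fx=3,fy=3,interpolation=cv2.INTER_CUBIC)
b=cv2.resize(s[135:265,190:450],None,fx=2.4,fy=2.4,interpolation=cv2.INTER_CUBIC)
c=np.zeros((a.shape[0]+b.shape[0],800,3),np.uint8);c[:a.shape[0],:a.shape[1]]=a;c[a.shape[0]:,:b.shape[1]]=b
cv2.imwrite('pics/c0.png',c);print(a.shape,b.shape)
hsv=cv2.cvtColor(t,cv2.COLOR_BGR2HSV)
# key: bright, low-sat inside tray
roi=hsv[165:213,417:473];m=((roi[...,1]<110)&(roi[...,2]>130)).astype(np.uint8)
n,l,st,ce=cv2.connectedComponentsWithStats(m);print(st,ce)
i=1+np.argmax(st[1:,4]);ys,xs=np.where(l==i)
P=onz('top',np.c_[xs+417,ys+165],.011)
c0=P.mean(0);u,sv,v=np.linalg.svd(P[:,:2]-c0[:2]);print('key',c0,np.degrees(np.arctan2(v[0,1],v[0,0])))
box=cv2.minAreaRect((P[:,:2]*1000).astype(np.float32));print(box)
# yellow marks
for n,im,(x0,y0,x1,y1) in(('top',t,(330,140,362,185)),('side',s,(295,140,325,175))):
    h=cv2.cvtColor(im,cv2.COLOR_BGR2HSV)[y0:y1,x0:x1];m=(abs(h[...,0].astype(int)-26)<8)&(h[...,1]>130)&(h[...,2]>70)
    ys,xs=np.where(m);print(n,len(xs),xs.mean()+x0,ys.mean()+y0,xs.min()+x0,xs.max()+x0,ys.min()+y0,ys.max()+y0)
print(onz('top',[[381,165],[302,165],[344,165],[415,165],[475,213]],.141))
```

```text
(285, 780, 3) (312, 624, 3)
[[   0    0   56   48 2655]
 [  16   27   10    9   33]] [[27.58229755 23.40602637]
 [20.87878788 31.06060606]]
key [ 0.46638888 -0.33572298  0.011     ] 129.89142572404495
((465.783447265625, -335.2624816894531), (9.360207557678223, 36.478721618652344), 42.67251968383789)
top 68 344.72058823529414 155.23529411764707 337 351 150 164
side 61 308.6393442622951 152.1639344262295 304 318 146 169
[[ 0.54490781 -0.13122879  0.141     ]
 [ 0.55044522  0.10748517  0.141     ]
 [ 0.54737979 -0.01948345  0.141     ]
 [ 0.54281771 -0.23434068  0.141     ]
 [ 0.39270605 -0.40767495  0.141     ]]
```

View pics/c0.png

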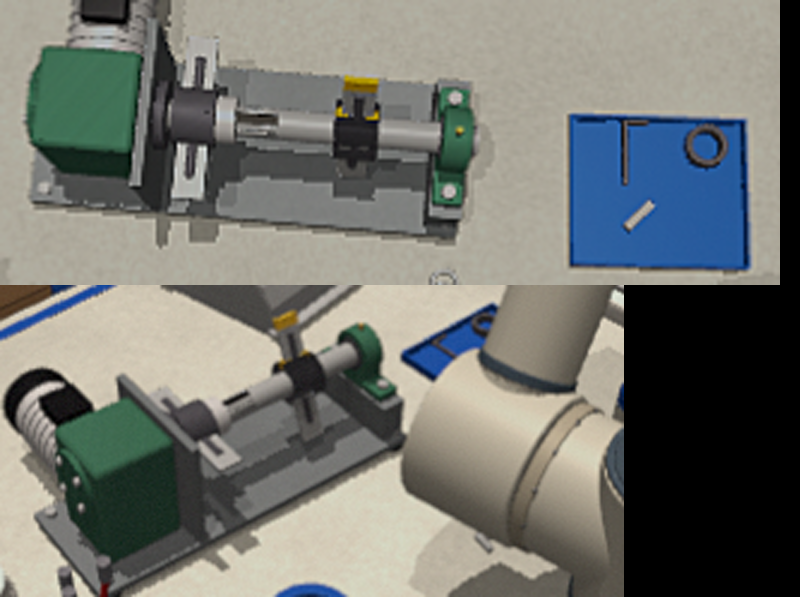

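Run:
```python
from h import *
t=cv2.imread('pics/t0.png');s=cv2.imread('pics/s0.png')
g=cv2.cvtColor(t,cv2.COLOR_BGR2GRAY)
print('rows150-184 cols',[306,312,319,323,327,331,357,361,365])
for r in range(154,184):print(r,[int(g[r,c]) for c in (300,306,312,319,323,327,331,357,361,365)])
for r in(161,163,165,167,169):print(r,'cols290-324',g[r,290:324].tolist())
for z in(0,.075,.15):print('wax',onz('side',[[457,185]],z)[0],'jar',onz('side',[[232,310]],0)[0])
print('tray',onz('top',[[415,163],[473,163],[474,214],[416,213]],.016))
# side yellow tip / top yellow tip triangulated
c1,d1=ray('top',[[345,153]]);c2,d2=ray('side',[[308.5,149]])
A=np.c_[d1[0],-d2[0]];k=np.linalg.lstsq(A,c2-c1,rcond=None)[0];print('tip',c1+d1[0]*k[0],c2+d2[0]*k[1])
```

```text
rows150-184 cols [306, 312, 319, 323, 327, 331, 357, 361, 365]
154 [42, 110, 123, 120, 120, 120, 120, 127, 128, 126]
155 [45, 107, 121, 121, 118, 122, 120, 127, 130, 128]
156 [56, 108, 122, 121, 121, 122, 122, 127, 127, 128]
157 [124, 108, 121, 121, 121, 120, 120, 127, 127, 127]
158 [162, 109, 121, 121, 121, 119, 122, 127, 130, 127]
159 [167, 110, 123, 120, 120, 118, 122, 126, 128, 128]
160 [168, 112, 120, 118, 120, 119, 124, 111, 113, 127]
161 [173, 128, 132, 115, 110, 124, 121, 113, 113, 127]
162 [180, 114, 175, 141, 134, 142, 116, 115, 115, 126]
163 [180, 54, 16, 147, 144, 143, 141, 111, 113, 128]
164 [180, 58, 62, 159, 153, 148, 147, 108, 103, 125]
165 [176, 70, 54, 182, 176, 164, 157, 138, 132, 118]
166 [161, 120, 86, 166, 170, 177, 180, 145, 145, 141]
167 [156, 141, 164, 141, 147, 158, 164, 154, 151, 147]
168 [149, 126, 106, 132, 134, 135, 140, 177, 167, 159]
169 [137, 109, 146, 118, 123, 127, 132, 166, 169, 175]
170 [124, 79, 58, 93, 103, 112, 117, 143, 150, 158]
171 [104, 114, 103, 71, 77, 84, 94, 132, 135, 137]
172 [74, 48, 113, 115, 99, 75, 71, 122, 126, 129]
173 [56, 53, 1
[... 1154 characters left out ...]
 154, 131, 143, 141, 141, 142, 144, 147]
169 cols290-324 [57, 59, 59, 60, 59, 56, 93, 140, 136, 136, 137, 141, 149, 49, 97, 100, 109, 114, 115, 121, 128, 137, 146, 157, 69, 77, 81, 118, 119, 118, 121, 122, 121, 123]
wax [ 0.27164437 -0.44157085  0.        ] jar [0.38462989 0.4252923  0.        ]
wax [ 0.23126392 -0.35472852  0.075     ] jar [0.38462989 0.4252923  0.        ]
wax [ 0.19088347 -0.26788618  0.15      ] jar [0.38462989 0.4252923  0.        ]
tray [[ 0.57944672 -0.26392778  0.016     ]
 [ 0.57597732 -0.46161513  0.016     ]
 [ 0.40298292 -0.45198673  0.016     ]
 [ 0.41072361 -0.25816027  0.016     ]]
tip [ 0.56842765 -0.020558    0.20019253] [ 0.56868696 -0.02034343  0.20025263]
```

Run:
```python
from h import *
A=onz('top',[[319,166.5],[331,167.5],[365,170.35]],.125);print(A)
v=A[0]-A[2];v/=np.linalg.norm(v);yaw=np.arctan2(v[1],v[0]);print('yaw',np.degrees(yaw))
E1=onz('top',[[317.3,165]],.139)[0];E2=onz('top',[[302.8,163]],.149)[0]
for P,y in((E1,-.0015),(E2,.042)):print('y along from A0',(P-A[0])@v-y)
s0=np.mean([(E1-A[0])@v+.0015,(E2-A[0])@v-.042])
seat=A[0]+v*(s0+.020);print('seat',seat,'origin',A[0]+v*s0)
for y in(-.0015,.0415):
  print(proj('top',[*(A[0]+v*(s0+y))[:2],.141]),proj('side',[*(A[0]+v*(s0+y))[:2],.141]))
n=np.array([v[1],-v[0],0]);tip=np.array([.5685,-.0204,.200])-(A[0]+v*s0);print('tip x,y,z',tip@n,tip@v,.2-.125)
c=[0.4660,-0.3355];print('key z7',onz('top',[[437.9,196.06]],.007))
```

```text
[[ 0.5483549   0.05639841  0.125     ]
 [ 0.54433857  0.01973171  0.125     ]
 [ 0.53305248 -0.08390526  0.125     ]]
yaw 83.77555871262061
y along from A0 0.006440840116751645
y along from A0 0.006497798538410086
seat [0.55122479 0.08271169 0.125     ] origin [0.54905632 0.06282959 0.125     ]
[[317.24640024 165.13088827]] [[292.98230114 178.97133808]]
[[303.10845726 163.97104217]] [[281.06091821 184.5277961 ]]
tip x,y,z 0.028353088472882135 -0.08063078465692317 0.07500000000000001
key z7 [[ 0.46699946 -0.33693801  0.007     ]]
```

move_arm([
  [0,0,0,-10.5],
  [0,0,0,-10.5],
  [0,0,0,-10.5],
  [0,0,0,-10.5],
  [0,0,0,-10.5],
], grip=0.45)

```text
time: 0.72
position: [0.1375, -0.6094, 0.1994]
tool_rot: [-3.141, -0.001, 1.144]
ft_force: [-0.0, -0.9, -0.4]
opening: 0.0388
grasp_force: 0.0
```

move_arm([
  [0,0,0,-10.5],
  [0,0,0,-10.5],
  [0,0,0,-10.5],
  [0,0,0,-10.5],
  [0,0,0,-10.5],
])

```text
time: 1.35
position: [0.1375, -0.6094, 0.1994]
tool_rot: [3.141, -0.001, 2.06]
ft_force: [0.5, 0.7, -0.5]
opening: 0.0386
grasp_force: 0.0
```

move_arm([
  [0,0,0,-10.5],
  [0,0,0,-2.5],
  [0,5,0,0],
  [0,5,0,0],
  [0,5,0,0],
])

```text
time: 1.98
position: [0.2521, -0.5106, 0.1995]
tool_rot: [3.141, -0.0, 2.281]
ft_force: [1.6, -1.7, 0.2]
opening: 0.0386
grasp_force: 0.0
```

move_arm([
  [0,5,0,0],
  [0,5,0,0],
  [0,5,0,0],
  [0,5,0,0],
  [0,5,0,0],
])

```text
time: 2.6
position: [0.4417, -0.3475, 0.1996]
tool_rot: [-3.141, -0.0, 2.281]
ft_force: [-0.2, -0.7, -0.4]
opening: 0.0386
grasp_force: 0.0
```

move_arm([
  [-0.7,2.6,0,0],
  [0,0,5,0],
  [0,0,5,0],
  [0,0,5,0],
  [0,0,0,0],
])

```text
time: 3.22
position: [0.463, -0.3354, 0.047]
tool_rot: [-3.141, -0.007, 2.281]
ft_force: [0.6, 0.3, 1.3]
opening: 0.0383
grasp_force: 0.0
```

Run:
```python
from h import *
t=snap('top','t1.png');s=snap('side','s1.png');o=manip.get_obs();print(o['position'],o['tool_rot'],o['q'])
a=cv2.resize(t[160:220,405:485],None,fx=5,fy=5,interpolation=cv2.INTER_CUBIC);
x,y=proj('side',[.466,-.3355,.02])[0].astype(int);print(x,y)
b=cv2.resize(s[max(0,y-40):y+40,x-50:x+50],(375,300),interpolation=cv2.INTER_CUBIC)
cv2.imwrite('pics/c1.png',np.hstack([a,b])[...,::-1])
```

```text
[ 0.46527775 -0.33745105  0.05078528] [3.14157959e+00 1.36667792e-04 2.28124537e+00] [-7.31361855e-01  6.07365832e-01  1.62454356e+00 -5.86227630e-06
  9.09546049e-01 -1.44180730e+00]
394 167
```

View pics/c1.png

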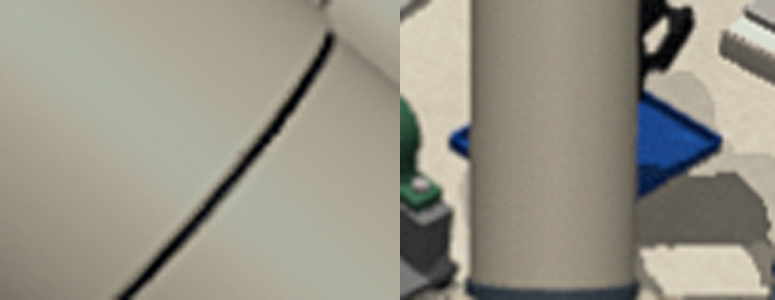

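The arm hides the key in both views, so I'm going by the measured position.

move_arm([
  [0.1,0.2,2,0],
  [0,0,1.5,0],
  [0,0,0.8,0],
  [0,0,0,0],
  [0,0,0,0],
])

```text
time: 3.95
position: [0.4661, -0.3354, 0.0073]
tool_rot: [3.142, 0.001, 2.281]
ft_force: [-0.4, -0.4, -0.1]
opening: 0.0387
grasp_force: 0.0
```

move_arm([
  [0,0,0,0],
  [0,0,0,0],
  [0,0,0,0],
  [0,0,0,0],
  [0,0,0,0],
], grip=0)

```text
time: 4.58
position: [0.4658, -0.3351, 0.0068]
tool_rot: [-3.142, -0.0, 2.281]
ft_force: [-0.3, -0.7, -0.9]
opening: 0.0003
grasp_force: 0.0
```

move_arm([
  [0,0,-3,0],
  [0,0,-6,0],
  [0,0,-6,0],
  [0,-6,0,0],
  [0,-6,0,0],
], grip=0.45)

```text
time: 5.2
position: [0.3743, -0.4142, 0.1577]
tool_rot: [-3.141, 0.002, 2.283]
ft_force: [0.7, -0.6, -0.1]
opening: 0.0382
grasp_force: 0.0
```

move_arm([
  [0,-6,0,0],
  [0,-6,0,0],
  [0,-6,0,0],
  [0,0,0,0],
  [0,0,0,0],
])

```text
time: 5.82
position: [0.2383, -0.5305, 0.1566]
tool_rot: [3.141, -0.0, 2.28]
ft_force: [0.9, 0.4, 0.3]
opening: 0.0385
grasp_force: 0.0
```

```bash
cat > key.py <<'E'
from h import *
import sys
t=snap('top',sys.argv[1]);o=manip.get_obs();print(o['position'])
cv2.imwrite('pics/c_'+sys.argv[1],cv2.resize(t[155:220,405:485],None,fx=7,fy=7,interpolation=cv2.INTER_CUBIC)[...,::-1])
h=cv2.cvtColor(t,cv2.COLOR_RGB2HSV)[165:213,417:473];m=((h[...,1]<110)&(h[...,2]>130)).astype(np.uint8)
n,l,st,ce=cv2.connectedComponentsWithStats(m);print(st[1:],ce[1:]+[417,165])
i=1+np.argmax(st[1:,4]);ys,xs=np.where(l==i)
P=onz('top',np.c_[xs+417,ys+165],.011)[:,:2]
r=cv2.minAreaRect((P*1000).astype(np.float32));v=np.linalg.svd(P-P.mean(0))[2][0];print(P.mean(0),np.degrees(np.arctan2(v[1],v[0])),r)
E
python3 key.py t2.png
```

```text
[ 0.23885611 -0.53012796  0.15668534]
[[16 27 10  9 33]
 [47 44  9  4 22]] [[437.87878788 196.06060606]
 [469.09090909 211.04545455]]
[ 0.46638888 -0.33572298] 129.89142572404495 ((465.783447265625, -335.2624816894531), (9.360207557678223, 36.478721618652344), 42.67251968383789)
```

View pics/c_t2.png

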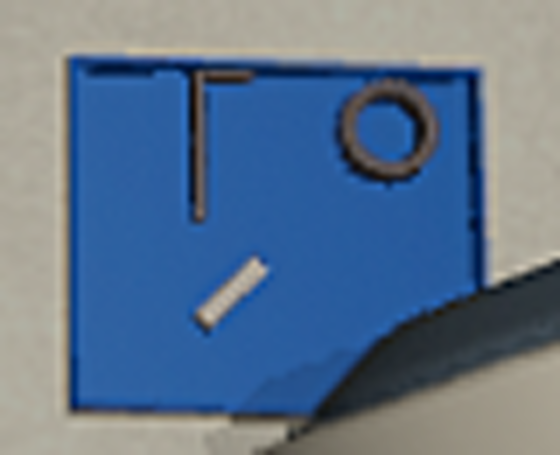

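The key hasn't moved: the fingers shut without touching it. I'll probe with shut fingers to find its real height and position.

move_arm([
  [0,6,0,0],
  [0,6,0,0],
  [0,6,0,0],
  [0,6,0,0],
  [0,6,0,0],
], grip=0)

```text
time: 6.5
position: [0.4678, -0.3323, 0.157]
tool_rot: [3.142, 0.0, 2.283]
ft_force: [1.3, -0.4, -0.1]
opening: 0.0003
grasp_force: 0.0
```

move_arm([
  [0,0,6,0],
  [0,0,5,0],
  [0,0,2,0],
  [0,0,0.5,0],
  [0,0,0,0],
])

```text
time: 7.12
position: [0.4664, -0.3347, 0.0224]
tool_rot: [3.141, 0.0, 2.282]
ft_force: [-0.2, 0.2, -0.1]
opening: -0.0001
grasp_force: 0.0
```

move_arm([
  [0,0,0,0],
  [0,0,0.2,0],
  [0,0,0.2,0],
  [0,0,0.1,0],
  [0,0,0,0],
])

```text
time: 7.75
position: [0.4658, -0.3351, 0.0167]
tool_rot: [-3.142, -0.0, 2.281]
ft_force: [0.0, 0.8, 0.5]
opening: 0.0004
grasp_force: 0.0
```

move_arm([
  [0,0,0.2,0],
  [0,0,0.1,0],
  [0,0,0.1,0],
  [0,0,0.1,0],
  [0,0,0,0],
])

```text
time: 8.38
position: [0.4658, -0.3351, 0.0117]
tool_rot: [-3.142, -0.0, 2.281]
ft_force: [0.3, 0.6, -0.5]
opening: -0.0001
grasp_force: 0.0
```

move_arm([
  [0,0,0.1,0],
  [0,0,0.1,0],
  [0,0,0.1,0],
  [0,0,0.1,0],
  [0,0,0,0],
])

```text
time: 9.0
position: [0.4658, -0.3351, 0.0077]
tool_rot: [-3.142, -0.0, 2.281]
ft_force: [-0.1, 0.5, 0.0]
opening: 0.0001
grasp_force: 0.0
```

move_arm([
  [0,0,0.1,0],
  [0,0,0.1,0],
  [0,0,0.1,0],
  [0,0,0,0],
  [0,0,0,0],
])

```text
time: 9.62
position: [0.4658, -0.3351, 0.0048]
tool_rot: [-3.142, -0.0, 2.281]
ft_force: [0.3, -0.5, -0.4]
opening: -0.0002
grasp_force: 0.0
```

Run:
```python
from h import *
s=snap('side','s3.png');t=snap('top','t3.png');o=manip.get_obs();print(o['position'],proj('side',o['position']),proj('top',o['position']))
b=cv2.resize(s[90:230,330:480],None,fx=4,fy=4,interpolation=cv2.INTER_CUBIC)
cv2.imwrite('pics/c3.png',b[...,::-1])
```

```text
[ 0.46587779 -0.33511436  0.00482555] [[393.96663249 171.07261395]] [[437.20260106 196.50531561]]
```

View pics/c3.png

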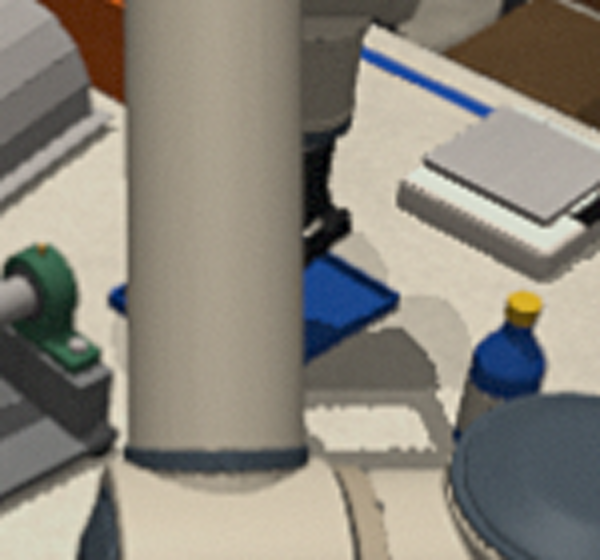

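move_arm([
  [0,0,0.1,0],
  [0,0,0.1,0],
  [0,0,0.1,0],
  [0,0,0,0],
  [0,0,0,0],
])

```text
time: 10.35
position: [0.4658, -0.3351, 0.0018]
tool_rot: [-3.142, -0.0, 2.281]
ft_force: [-0.4, -0.0, -0.7]
opening: -0.0
grasp_force: 0.0
```

move_arm([
  [0,0,0.1,0],
  [0,0,0.1,0],
  [0,0,0.1,0],
  [0,0,0,0],
  [0,0,0,0],
])

```text
time: 10.98
position: [0.4659, -0.3351, -0.0012]
tool_rot: [3.142, 0.0, 2.281]
ft_force: [-0.8, 0.0, -0.3]
opening: -0.0001
grasp_force: 0.0
```

move_arm([
  [0,0,0.1,0],
  [0,0,0.1,0],
  [0,0,0.1,0],
  [0,0,0,0],
  [0,0,0,0],
])

```text
time: 11.6
position: [0.4659, -0.3351, -0.0042]
tool_rot: [3.142, 0.0, 2.281]
ft_force: [-0.5, 0.4, -0.6]
opening: -0.0001
grasp_force: 0.0
```

move_arm([
  [0,0,0.1,0],
  [0,0,0.1,0],
  [0,0,0.1,0],
  [0,0,0.1,0],
  [0,0,0,0],
])

```text
time: 12.22
position: [0.4658, -0.335, -0.0083]
tool_rot: [-3.142, -0.0, 2.281]
ft_force: [1.2, 0.7, -0.5]
opening: -0.0002
grasp_force: 0.0
```

move_arm([
  [0,0,0.1,0],
  [0,0,0.1,0],
  [0,0,0.1,0],
  [0,0,0.1,0],
  [0,0,0,0],
])

```text
time: 12.85
position: [0.4658, -0.335, -0.0123]
tool_rot: [-3.142, -0.0, 2.281]
ft_force: [0.3, 0.2, -0.2]
opening: -0.0005
grasp_force: 0.0
```

move_arm([
  [0,0,-5,0],
  [0,0,-6,0],
  [0,0,-6,0],
  [0,0,-5,0],
  [4.5,3.5,0,0],
])

```text
time: 13.48
position: [0.4653, -0.2813, 0.2117]
tool_rot: [3.14, 0.009, 2.278]
ft_force: [1.3, 0.6, -1.4]
opening: 0.0001
grasp_force: 0.0
```

move_arm([
  [4.5,3.5,0,0],
  [5,3.5,0,0],
  [5,3.5,0,0],
  [0,0,0,0],
  [0,0,0,0],
])

```text
time: 14.1
position: [0.4483, -0.0999, 0.208]
tool_rot: [3.141, 0.001, 2.282]
ft_force: [-0.0, 0.5, 1.1]
opening: 0.0
grasp_force: 0.0
```

Run:
```python
from h import *
s=snap('side','s4.png');t=snap('top','t4.png');o=manip.get_obs();p=o['position'];print(p,o['tool_rot'])
for n in('side','top'):print(n,proj(n,[p,p+[0,0,.0187],p+[0,0,.073],p+[0,0,-.02]]).round(1).tolist())
x,y=proj('side',p)[0].astype(int);x0,y0=x-50,max(0,y-55)
b=cv2.resize(s[y0:y0+90,x0:x0+110],None,fx=5,fy=5,interpolation=cv2.INTER_CUBIC);print(x0,y0)
cv2.imwrite('pics/c4.png',b[...,::-1])
```

```text
[ 0.44836341 -0.1007324   0.20781425] [3.14153793e+00 4.02795508e-04 2.28027877e+00]
side [[356.1, 153.7], [356.5, 148.6], [357.7, 133.1], [355.7, 159.1]]
top [[374.8, 193.1], [375.6, 191.9], [378.1, 188.4], [374.0, 194.2]]
306 98
```

View pics/c4.png

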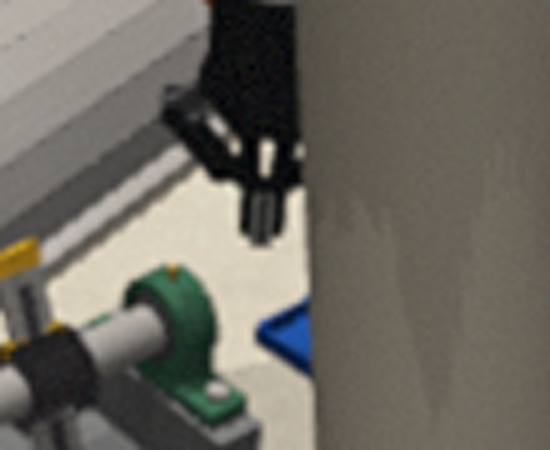

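The shut fingertips show at side px (358.4,146.6), but the reported TCP projects to (356.1,153.7). That puts the real tip roughly 25 mm above what's reported, which explains the miss. I'll check against the top view.

Run:
```python
from h import *
t=cv2.imread('pics/t4.png')
c=cv2.resize(t[150:230,330:430],None,fx=5,fy=5,interpolation=cv2.INTER_CUBIC)
s=cv2.imread('pics/s4.png')
d=cv2.resize(s[30:160,320:390],None,fx=3.07,fy=3.07,interpolation=cv2.INTER_CUBIC)[:400]
c=np.hstack([c,d[:400] if d.shape[0]>=400 else np.pad(d,((0,400-d.shape[0]),(0,0),(0,0)))])
print(c.shape);cv2.imwrite('pics/c5.png',c)
```

```text
(400, 715, 3)
```

View pics/c5.png

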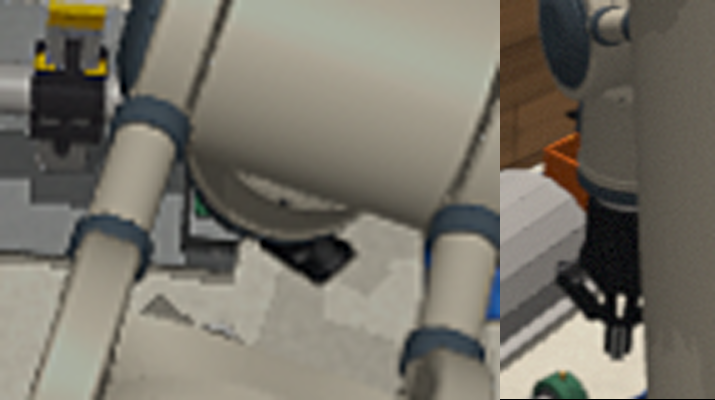

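In both crops the wrist hides the tip from the top camera. I'll touch the bare shaft, whose top is known to be at 141 mm, to get the true height offset. The side view is clear there too.

move_arm([
  [0,0,0,10.5],
  [0,0,0,10.5],
  [0,0,0,10.5],
  [0,0,0,10.4],
  [0,0,0,5],
])

```text
time: 14.82
position: [0.4482, -0.101, 0.2077]
tool_rot: [-3.142, 0.0, 1.456]
ft_force: [-0.2, -0.2, 0.1]
opening: -0.0001
grasp_force: 0.0
```

move_arm([
  [5,3,0,0],
  [5,3,0,0],
  [4.3,2.2,0,0],
  [0,0,4,0],
  [0,0,0,0],
])

```text
time: 15.45
position: [0.5436, 0.0329, 0.1655]
tool_rot: [-3.136, 0.0, 1.462]
ft_force: [0.2, 0.4, -0.6]
opening: 0.0001
grasp_force: 0.0
```

move_arm([
  [0,0,0.3,0],
  [0,0,0.3,0],
  [0,0,0.3,0],
  [0,0,0.3,0],
  [0,0,0.3,0],
])

```text
time: 16.08
position: [0.545, 0.0336, 0.1527]
tool_rot: [3.141, -0.0, 1.463]
ft_force: [-0.5, -0.3, -0.3]
opening: 0.0001
grasp_force: 0.0
```

Run:
```python
from h import *
s=snap('side','s6.png');o=manip.get_obs();p=o['position'];print(p,o['tool_rot'])
print(proj('side',[p,p+[0,0,.02],p+[0,0,.04]]).round(1).tolist())
x,y=proj('side',p)[0].astype(int);x0,y0=x-55,y-60
b=cv2.resize(s[y0:y0+90,x0:x0+110],None,fx=6,fy=6,interpolation=cv2.INTER_CUBIC);print(x0,y0)
cv2.imwrite('pics/c6.png',b[...,::-1])
```

```text
[0.54481002 0.03354847 0.15231772] [-3.14117869e+00  5.05198542e-05  1.46273807e+00]
[[300.8, 172.7], [300.7, 167.4], [300.6, 162.1]]
245 112
```

View pics/c6.png

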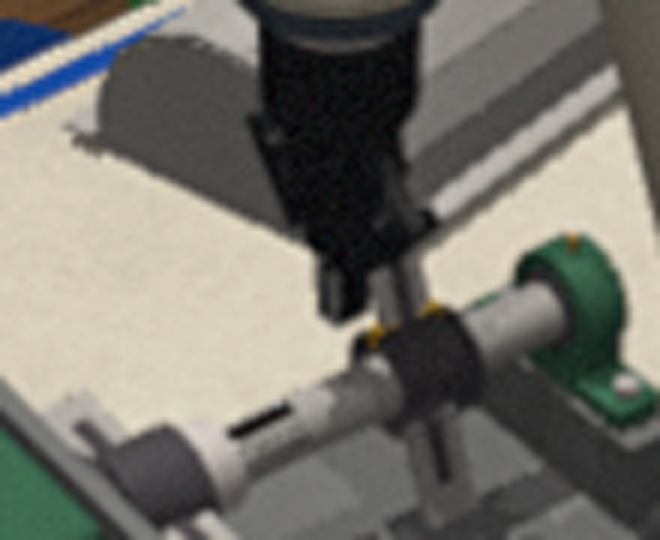

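The fingertips show at side px (301.6,165.2), and the reported TCP projects to (300.8,172.7). The keyseat slot at (284-293,180-184) matches my mixer estimate, so I'll keep descending until contact.

move_arm([
  [0,0,0.4,0],
  [0,0,0.4,0],
  [0,0,0.3,0],
  [0,0,0.3,0],
  [0,0,0,0],
])

```text
time: 16.75
position: [0.5449, 0.0336, 0.1385]
tool_rot: [-3.141, 0.0, 1.463]
ft_force: [-0.3, 0.4, 0.4]
opening: -0.0
grasp_force: 0.0
```

move_arm([
  [0,0,0.2,0],
  [0,0,0.2,0],
  [0,0,0.2,0],
  [0,0,0,0],
  [0,0,0,0],
])

```text
time: 17.38
position: [0.545, 0.0336, 0.1328]
tool_rot: [3.142, -0.0, 1.463]
ft_force: [0.2, -0.1, -1.1]
opening: 0.0002
grasp_force: 0.0
```

move_arm([
  [0,0,0.2,0],
  [0,0,0.2,0],
  [0,0,0.2,0],
  [0,0,0,0],
  [0,0,0,0],
])

```text
time: 18.0
position: [0.545, 0.0336, 0.1268]
tool_rot: [3.142, -0.0, 1.463]
ft_force: [0.2, 0.3, -0.5]
opening: 0.0
grasp_force: 0.0
```

move_arm([
  [0,0,0.2,0],
  [0,0,0.2,0],
  [0,0,0.2,0],
  [0,0,0,0],
  [0,0,0,0],
])

```text
time: 18.62
position: [0.545, 0.0336, 0.1208]
tool_rot: [-3.142, -0.0, 1.463]
ft_force: [-0.7, -0.2, -0.4]
opening: -0.0002
grasp_force: 0.0
```

move_arm([
  [0,0,0.2,0],
  [0,0,0.2,0],
  [0,0,0.1,0],
  [0,0,0,0],
  [0,0,0,0],
])

```text
time: 19.25
position: [0.545, 0.0336, 0.1158]
tool_rot: [3.142, -0.0, 1.463]
ft_force: [0.7, 1.1, -0.2]
opening: 0.0001
grasp_force: 0.0
```

move_arm([
  [0,0,0.1,0],
  [0,0,0.1,0],
  [0,0,0.1,0],
  [0,0,0.1,0],
  [0,0,0,0],
])

```text
time: 19.88
position: [0.545, 0.0336, 0.1117]
tool_rot: [-3.141, 0.0, 1.463]
ft_force: [0.1, 0.1, 0.2]
opening: -0.0001
grasp_force: 0.0
```

Run:
```python
from h import *
s=snap('side','s7.png');o=manip.get_obs();p=o['position'];print(p,o['ft_force'],proj('side',p))
g=cv2.cvtColor(s,cv2.COLOR_RGB2GRAY)
print('cols 292-312')
for r in range(160,188):print(r,g[r,292:313].tolist())
```

```text
[0.54498087 0.03356058 0.1117438 ] [-0.00723914  0.31894849  0.4158096 ] [[300.8573751  183.02626801]]
cols 292-312
160 [193, 118, 70, 65, 21, 15, 22, 13, 12, 20, 21, 22, 19, 17, 18, 26, 39, 32, 31, 32, 42]
161 [206, 176, 161, 143, 52, 13, 7, 14, 19, 10, 2, 13, 12, 9, 18, 34, 44, 29, 19, 22, 34]
162 [212, 214, 217, 186, 84, 15, 7, 20, 10, 19, 4, 13, 18, 17, 16, 24, 21, 21, 18, 16, 26]
163 [210, 211, 217, 192, 103, 19, 10, 14, 15, 15, 14, 12, 17, 17, 16, 14, 16, 20, 10, 17, 19]
164 [209, 211, 214, 201, 141, 42, 8, 12, 14, 14, 14, 20, 21, 16, 20, 19, 16, 14, 19, 18, 15]
165 [210, 210, 213, 214, 188, 104, 32, 21, 15, 16, 9, 21, 11, 15, 18, 16, 18, 17, 13, 17, 17]
166 [213, 210, 211, 215, 206, 160, 58, 35, 20, 16, 19, 15, 11, 11, 17, 9, 14, 7, 19, 22, 26]
167 [210, 209, 211, 213, 216, 180, 68, 28, 25, 15, 10, 17, 18, 12, 14, 17, 12, 15, 26, 28, 34]
168 [208, 209, 208, 208, 217, 183, 60, 39, 52, 37, 11, 16, 18, 18, 23, 31, 31, 34, 31, 35, 36]
169 [209, 211, 210, 214, 217, 184, 65, 45, 73, 57, 18, 14, 12, 15, 31, 43, 35, 35, 37, 34, 34]
170 [210, 212, 209, 211, 216, 183, 65, 43, 70, 58, 19
[... 977 characters left out ...]
70, 70, 69, 62, 51, 33]
181 [87, 120, 142, 152, 153, 129, 98, 96, 93, 92, 88, 85, 79, 72, 66, 66, 63, 57, 51, 44, 36]
182 [139, 144, 134, 131, 136, 117, 95, 92, 85, 83, 81, 77, 73, 65, 72, 71, 59, 45, 36, 34, 38]
183 [143, 122, 113, 114, 119, 107, 88, 83, 80, 72, 67, 67, 74, 81, 93, 95, 82, 52, 33, 37, 51]
184 [129, 115, 109, 92, 85, 91, 78, 71, 70, 71, 72, 80, 96, 99, 110, 111, 103, 81, 63, 48, 59]
185 [111, 89, 75, 63, 67, 74, 68, 72, 73, 85, 94, 98, 107, 109, 108, 109, 109, 104, 96, 83, 75]
186 [80, 68, 65, 65, 67, 66, 76, 87, 95, 103, 108, 106, 108, 107, 105, 107, 109, 109, 110, 109, 92]
187 [65, 67, 67, 71, 75, 87, 96, 106, 107, 107, 108, 107, 105, 108, 107, 103, 106, 108, 111, 111, 94]
```

move_arm([
  [0,0,0.1,0],
  [0,0,0.1,0],
  [0,0,0.1,0],
  [0,0,0,0],
  [0,0,0,0],
])

```text
time: 20.55
position: [0.5452, 0.0336, 0.1093]
tool_rot: [3.141, -0.0, 1.463]
ft_force: [-2.9, -0.0, 11.8]
opening: -0.0001
grasp_force: 5.7
```

move_arm([
  [0,0,0.1,0],
  [0,0,0.1,0],
  [0,0,0,0],
  [0,0,0,0],
  [0,0,0,0],
])

```text
time: 21.18
position: [0.5456, 0.0335, 0.109]
tool_rot: [3.139, -0.0, 1.463]
ft_force: [-13.0, -0.5, 42.6]
opening: -0.0001
grasp_force: 21.0
```

Contact with the shaft came at reported z ≈ 0.1093 with the true tip at 0.141, so the tip sits about 31.5 mm higher than reported. I'll redo the grasp with that offset.

move_arm([
  [0,0,-5,0],
  [0,0,-5.5,0],
  [-6,-1,0,0],
  [-6,-1,0,0],
  [-6,-1,0,0],
])

```text
time: 21.8
position: [0.4952, -0.1437, 0.212]
tool_rot: [3.141, 0.0, 1.463]
ft_force: [0.5, -0.8, -0.2]
opening: 0.0006
grasp_force: 0.0
```

move_arm([
  [-6,-1,0,0],
  [-6,0,0,0],
  [-6,0,0,0],
  [0,0,0,-10.5],
  [0,0,0,-10.5],
], grip=0.45)

```text
time: 22.42
position: [0.466, -0.3208, 0.2115]
tool_rot: [-3.141, -0.0, 1.834]
ft_force: [0.2, 0.1, 0.4]
opening: 0.0383
grasp_force: 0.0
```

move_arm([
  [0,0,0,-10.5],
  [0,0,0,-10.5],
  [0,0,0,-5],
  [0,0,0,0],
  [0,0,0,0],
])

```text
time: 23.05
position: [0.4664, -0.32, 0.2117]
tool_rot: [-3.142, -0.0, 2.281]
ft_force: [-0.4, 0.5, 0.3]
opening: 0.0384
grasp_force: 0.0
```

move_arm([
  [-1.2,-1,5,0],
  [0,0,6,0],
  [0,0,6,0],
  [0,0,4,0],
  [0,0,0.5,0],
])

```text
time: 23.68
position: [0.4654, -0.3345, -0.0054]
tool_rot: [-3.141, -0.004, 2.282]
ft_force: [-0.1, 0.0, 0.0]
opening: 0.0384
grasp_force: 0.0
```

move_arm([
  [0,0,1.2,0],
  [0,0,0.6,0],
  [0,0,0.4,0],
  [0,0,0,0],
  [0,0,0,0],
])

```text
time: 24.3
position: [0.4669, -0.3358, -0.0248]
tool_rot: [3.142, 0.001, 2.283]
ft_force: [0.1, -0.2, 0.8]
opening: 0.0382
grasp_force: 0.0
```

move_arm([
  [0,0,0,0],
  [0,0,0,0],
  [0,0,0,0],
  [0,0,0,0],
  [0,0,0,0],
], grip=0)

```text
time: 24.92
position: [0.4668, -0.3358, -0.0248]
tool_rot: [3.142, 0.0, 2.283]
ft_force: [-1.2, 1.1, 6.1]
opening: 0.0076
grasp_force: 58.8
```

The opening reads only 7.6 mm with an upward force, so the pads have caught just the chamfer. I'll open, go 4 mm lower and regrip.

move_arm([
  [0,0,0,0],
  [0,0,0,0],
  [0,0,0.2,0],
  [0,0,0.2,0],
  [0,0,0,0],
], grip=0.3)

```text
time: 25.55
position: [0.4667, -0.3356, -0.0287]
tool_rot: [3.142, 0.0, 2.283]
ft_force: [-2.9, 2.1, 15.8]
opening: 0.0256
grasp_force: 8.1
```

move_arm([
  [0,0,0,0],
  [0,0,0,0],
  [0,0,0,0],
  [0,0,0,0],
  [0,0,0,0],
], grip=0)

```text
time: 26.18
position: [0.4674, -0.3363, -0.0281]
tool_rot: [3.141, 0.002, 2.283]
ft_force: [-1.4, 1.3, 24.5]
opening: 0.0082
grasp_force: 63.6
```

move_arm([
  [0,0,0,0],
  [0,0,-0.3,0],
  [0,0,0,0],
  [0,0,0,0],
  [0,0,0,0],
], grip=0.3)

```text
time: 26.8
position: [0.4666, -0.3356, -0.0264]
tool_rot: [-3.142, -0.0, 2.283]
ft_force: [-0.5, -0.2, -0.1]
opening: 0.0254
grasp_force: 0.0
```

move_arm([
  [0,0,0,0],
  [0,0,0,0],
  [0,0,0,0],
  [0,0,0,0],
  [0,0,-1,0],
], grip=0)

```text
time: 27.42
position: [0.4663, -0.3353, -0.0165]
tool_rot: [-3.141, -0.001, 2.283]
ft_force: [-0.7, 0.5, -0.6]
opening: 0.0074
grasp_force: 58.8
```

move_arm([
  [0,0,-6,0],
  [0,0,-6,0],
  [0,0,-6,0],
  [0,0,-4,10.5],
  [0,0,0,10.5],
])

```text
time: 28.05
position: [0.468, -0.3367, 0.2079]
tool_rot: [3.138, 0.006, 1.911]
ft_force: [-0.4, -0.2, -1.8]
opening: 0.0075
grasp_force: 58.8
```

move_arm([
  [0,0,0,10.5],
  [0,0,0,10.5],
  [0,0,0,5],
  [5,0,0,0],
  [5,0,0,0],
])

```text
time: 28.68
position: [0.4773, -0.2352, 0.2041]
tool_rot: [3.141, -0.0, 1.461]
ft_force: [1.1, 0.0, 0.5]
opening: 0.0075
grasp_force: 58.8
```

move_arm([
  [6,1,0,0],
  [6,1,0,0],
  [6,1,0,0],
  [6,1,0,0],
  [5,0,0,0],
])

```text
time: 29.3
position: [0.549, 0.0501, 0.2043]
tool_rot: [3.141, -0.0, 1.463]
ft_force: [-0.0, -0.7, 0.5]
opening: 0.0073
grasp_force: 58.8
```

move_arm([
  [3,0,0,0],
  [0,0,0,0],
  [0,0,0,0],
  [0,0,0,0],
  [0,0,0,0],
])

```text
time: 29.92
position: [0.5517, 0.0768, 0.2039]
tool_rot: [3.142, 0.0, 1.462]
ft_force: [0.1, 0.2, -0.9]
opening: 0.0076
grasp_force: 58.8
```

move_arm([
  [0.6,-0.1,2,0],
  [0,0,3,0],
  [0,0,2.5,0],
  [0,0,0,0],
  [0,0,0,0],
])

```text
time: 30.55
position: [0.552, 0.0834, 0.1297]
tool_rot: [3.141, -0.0, 1.462]
ft_force: [-0.7, 1.1, -0.1]
opening: 0.0078
grasp_force: 58.8
```

Run:
```python
from h import *
s=snap('side','s8.png');t=snap('top','t8.png');o=manip.get_obs();p=o['position'];print(p,o['tool_rot'])
v=np.array([.108,.994,0]);k=p+[0,0,.0315]
print('tip,key ends',proj('side',[k,k-.02*v,k+.02*v]).round(1).tolist())
print('seat',proj('side',[.5512,.0827,.141]))
b=cv2.resize(s[135:200,255:335],None,fx=8,fy=8,interpolation=cv2.INTER_CUBIC)
cv2.imwrite('pics/c8.png',b[...,::-1])
```

```text
[0.55214201 0.08355955 0.12995589] [ 3.13978583e+00 -2.71316692e-04  1.46247542e+00]
tip,key ends [[286.4, 176.4], [292.0, 173.8], [280.8, 179.0]]
seat [[287.07047852 181.73247757]]
```

View pics/c8.png

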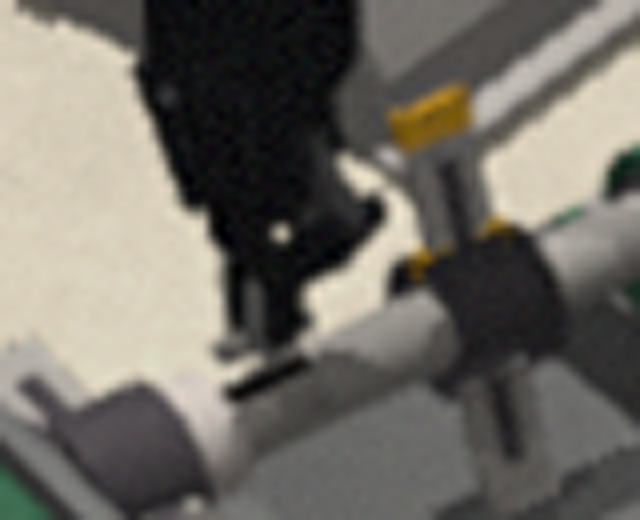

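The key is gripped parallel to the slot. Its left end is at side px (282,178.5), just above the slot at (284-294,180-184), and about 1 mm off along the shaft. I'll nudge it and descend gently.

move_arm([
  [0.1,-0.1,1,0],
  [0,0,0.4,0],
  [0,0,0.1,0],
  [0,0,0,0],
  [0,0,0,0],
])

```text
time: 31.28
position: [0.5506, 0.0848, 0.1139]
tool_rot: [3.141, -0.0, 1.463]
ft_force: [-0.7, 0.3, -0.3]
opening: 0.0075
grasp_force: 58.8
```

move_arm([
  [0,0,0.1,0],
  [0,0,0.1,0],
  [0,0,0.1,0],
  [0,0,0,0],
  [0,0,0,0],
])

```text
time: 31.9
position: [0.5505, 0.0848, 0.1108]
tool_rot: [3.142, -0.0, 1.463]
ft_force: [0.3, -0.2, -0.9]
opening: 0.0075
grasp_force: 58.8
```

move_arm([
  [0,0,0.1,0],
  [0,0,0.1,0],
  [0,0,0,0],
  [0,0,0,0],
  [0,0,0,0],
])

```text
time: 32.52
position: [0.5508, 0.0848, 0.1098]
tool_rot: [3.14, -0.0, 1.463]
ft_force: [-4.2, 0.2, 18.4]
opening: 0.0072
grasp_force: 61.1
```

move_arm([
  [0,0.1,0,0],
  [0,0.1,0,0],
  [0,0,0,0],
  [0,0,0,0],
  [0,0,0,0],
])

```text
time: 33.15
position: [0.551, 0.0847, 0.1097]
tool_rot: [-3.139, 0.0, 1.463]
ft_force: [-14.7, 1.1, 26.5]
opening: 0.0077
grasp_force: 62.2
```

move_arm([
  [0,-0.2,0,0],
  [0,-0.2,0,0],
  [0,0,0,0],
  [0,0,0,0],
  [0,0,0,0],
])

```text
time: 33.78
position: [0.5502, 0.0849, 0.11]
tool_rot: [3.138, -0.0, 1.463]
ft_force: [2.3, -1.9, 13.8]
opening: 0.0073
grasp_force: 60.4
```

move_arm([
  [0,0.2,-0.1,0],
  [0,0,0,0],
  [0,0,0,0],
  [0,0,0,0],
  [0,0,0,0],
])

```text
time: 34.4
position: [0.5509, 0.0848, 0.1101]
tool_rot: [3.141, -0.0, 1.463]
ft_force: [-0.5, -0.7, 6.7]
opening: 0.0074
grasp_force: 59.7
```

move_arm([
  [0,-0.2,0,0],
  [0,-0.1,0,0],
  [0,0,0,0],
  [0,0,0,0],
  [0,0,0,0],
])

```text
time: 35.02
position: [0.5482, 0.0851, 0.1101]
tool_rot: [3.14, -0.0, 1.463]
ft_force: [2.6, -0.5, 5.9]
opening: 0.0076
grasp_force: 59.6
```

Lateral sliding is free, so the key is resting on top of the shaft and isn't in the slot yet. I'll sweep across it under light pressure.

move_arm([
  [0,0.3,0,0],
  [0,0.1,0,0],
  [0,0.1,0,0],
  [0,0,0,0],
  [0,0,0,0],
])

```text
time: 35.65
position: [0.5516, 0.0847, 0.1099]
tool_rot: [-3.14, 0.0, 1.463]
ft_force: [-6.0, -0.0, 12.4]
opening: 0.0078
grasp_force: 60.3
```

move_arm([
  [0,0.1,0,0],
  [0,0.1,0,0],
  [0,0,0,0],
  [0,0,0,0],
  [0,0,0,0],
])

```text
time: 36.28
position: [0.5544, 0.0843, 0.1097]
tool_rot: [-3.141, -0.0, 1.463]
ft_force: [0.5, 0.5, 0.1]
opening: 0.0077
grasp_force: 58.8
```

move_arm([
  [0,0,0.1,0],
  [0,0,0.1,0],
  [0,0,0,0],
  [0,0,0,0],
  [0,0,0,0],
])

```text
time: 36.9
position: [0.5546, 0.0844, 0.1083]
tool_rot: [3.141, -0.0, 1.463]
ft_force: [-2.0, 0.3, 9.6]
opening: 0.0073
grasp_force: 64.3
```

move_arm([
  [0,-0.2,0,0],
  [0,-0.1,0,0],
  [0,0,0,0],
  [0,0,0,0],
  [0,0,0,0],
])

```text
time: 37.52
position: [0.5537, 0.0845, 0.1084]
tool_rot: [3.137, -0.0, 1.463]
ft_force: [9.1, -2.0, -0.1]
opening: 0.0077
grasp_force: 60.0
```

move_arm([
  [0,0.2,0,0],
  [0,0.2,0,0],
  [0,0.1,0,0],
  [0,0,0,0],
  [0,0,0,0],
])

```text
time: 38.15
position: [0.5546, 0.0844, 0.1081]
tool_rot: [-3.139, 0.0, 1.463]
ft_force: [-12.5, 1.5, 18.3]
opening: 0.0074
grasp_force: 70.0
```

Motion is now blocked in both directions with no vertical load, and the key sits 1.8 mm lower, so it is in the slot. I'll centre it, release, then press it down with shut fingers.

move_arm([
  [0,-0.2,0,0],
  [0,0,0,0],
  [0,0,0,0],
  [0,0,0,0],
  [0,0,0,0],
], grip=0.25)

```text
time: 38.78
position: [0.5545, 0.0843, 0.1077]
tool_rot: [-3.141, 0.0, 1.463]
ft_force: [0.3, -0.3, -0.8]
opening: 0.0211
grasp_force: 0.0
```

move_arm([
  [0,0,-1,0],
  [0,0,-1.5,0],
  [0,0,0,0],
  [0,0,0,0],
  [0,0,0,0],
], grip=0)

```text
time: 39.4
position: [0.5542, 0.0843, 0.1325]
tool_rot: [-3.141, 0.0, 1.463]
ft_force: [-0.3, -0.7, -0.3]
opening: 0.0
grasp_force: 0.0
```

move_arm([
  [0,0,1,0],
  [0,0,0.5,0],
  [0,0,0.3,0],
  [0,0,0.1,0],
  [0,0,0,0],
])

```text
time: 40.02
position: [0.5545, 0.0843, 0.1138]
tool_rot: [3.142, -0.0, 1.463]
ft_force: [0.2, -0.3, -0.6]
opening: -0.0001
grasp_force: 0.0
```

move_arm([
  [0,0,0.1,0],
  [0,0,0.1,0],
  [0,0,0.1,0],
  [0,0,0,0],
  [0,0,0,0],
])

```text
time: 40.65
position: [0.5549, 0.0843, 0.1124]
tool_rot: [3.14, -0.0, 1.463]
ft_force: [-7.1, 0.0, 26.0]
opening: 0.0003
grasp_force: 13.2
```

The press made contact at reported z 0.1124, which is a real 0.144, so the key is fully seated. Next is the paddle: open wide, straddle the leaning blade, bring it upright and grip it.

move_arm([
  [0,0,-5,0],
  [0,0,-6,0],
  [-5,1,0,0],
  [-5,1,0,0],
  [0,0,0,0],
], grip=1)

```text
time: 41.28
position: [0.5639, -0.0202, 0.2209]
tool_rot: [3.141, 0.001, 1.459]
ft_force: [-0.4, 1.1, 0.4]
opening: 0.0852
grasp_force: 0.0
```

Run:
```python
from h import *
o=manip.get_obs();print(o['time'],o['position'],o['opening'])
s=snap('side','s9.png')
h=cv2.cvtColor(s,cv2.COLOR_RGB2HSV)[140:185,280:330];m=(abs(h[...,0].astype(int)-26)<8)&(h[...,1]>130)&(h[...,2]>70)
ys,xs=np.where(m);print(len(xs),xs.mean()+280,ys.mean()+140)
# seated key: bright pixels in slot area
a=cv2.cvtColor(cv2.imread('pics/s0.png'),cv2.COLOR_BGR2GRAY);b=cv2.cvtColor(s,cv2.COLOR_RGB2GRAY)
print('slot before/after rows 176-188, cols 278-300')
for r in range(175,189):print(r,a[r,278:300:2].tolist(),b[r,278:300:2].tolist())
```

```text
41.275 [ 0.56386693 -0.02019059  0.22091603] 0.08518509412050723
59 308.6271186440678 152.52542372881356
slot before/after rows 176-188, cols 278-300
175 [204, 206, 202, 199, 202, 206, 205, 206, 205, 197, 181] [212, 211, 208, 203, 209, 210, 208, 213, 210, 203, 185]
176 [204, 204, 205, 201, 198, 200, 204, 206, 188, 182, 167] [210, 210, 211, 206, 205, 206, 208, 210, 192, 186, 170]
177 [204, 203, 208, 202, 197, 201, 204, 190, 166, 168, 165] [210, 208, 212, 207, 203, 208, 207, 196, 171, 173, 169]
178 [204, 203, 207, 203, 197, 205, 198, 149, 171, 166, 164] [210, 208, 211, 209, 203, 207, 199, 177, 173, 171, 166]
179 [205, 207, 208, 205, 204, 193, 151, 79, 156, 162, 154] [213, 210, 213, 210, 203, 200, 185, 165, 158, 167, 158]
180 [206, 204, 207, 209, 194, 138, 55, 26, 135, 154, 143] [210, 212, 214, 210, 196, 183, 167, 129, 139, 162, 147]
181 [200, 203, 209, 202, 137, 53, 18, 82, 138, 145, 131] [205, 208, 210, 191, 182, 162, 122, 105, 144, 149, 134]
182 [194, 201, 198, 152, 48, 17, 84, 136, 125, 133, 115] [202, 207, 191, 175, 163, 120, 102, 143, 133, 136, 118]
183 [200, 201, 161, 47, 18, 81, 132, 136, 108, 113, 98] [205, 206, 181, 149, 112, 102, 138, 140, 112, 119, 101]
184 [201, 199, 152, 31, 80, 132, 137, 129, 107, 86, 83] [208, 205, 184, 94, 94, 136, 135, 128, 113, 85, 78]
185 [204, 198, 177, 122, 128, 130, 123, 106, 72, 65, 65] [207, 201, 185, 130, 131, 134, 126, 109, 73, 66, 70]
186 [184, 192, 185, 163, 135, 108, 107, 75, 62, 64, 82] [187, 194, 190, 166, 136, 110, 110, 77, 66, 65, 84]
187 [147, 185, 177, 151, 129, 94, 78, 65, 67, 82, 110] [151, 190, 183, 156, 134, 96, 80, 64, 67, 86, 110]
188 [116, 179, 166, 153, 116, 81, 63, 67, 83, 107, 118] [118, 183, 169, 156, 120, 86, 68, 68, 84, 108, 120]
```

The key fills the whole slot, and the yellow mark is still where it started, so the paddle hasn't moved. Descending over the blade.

move_arm([
  [0.4,0,0,0],
  [0,0,3,0],
  [0,0,3,0],
  [0,0,2,0],
  [0,0,0.7,0],
])

```text
time: 41.95
position: [0.5634, -0.0119, 0.1328]
tool_rot: [-3.14, -0.0, 1.464]
ft_force: [0.4, 0.3, -0.1]
opening: 0.0854
grasp_force: 0.0
```

move_arm([
  [0,-0.5,0,0],
  [0,-0.5,0,0],
  [0,-0.5,0,0],
  [0,-0.6,0,0],
  [0,0,0,0],
], grip=0.5)

```text
time: 42.58
position: [0.5426, -0.011, 0.134]
tool_rot: [-3.141, -0.0, 1.463]
ft_force: [-0.1, 0.0, 0.8]
opening: 0.0424
grasp_force: 0.0
```

move_arm([
  [0,0.1,0,0],
  [0,0,0,0],
  [0,0,0,0],
  [0,0,0,0],
  [0,0,0,0],
], grip=0)

```text
time: 43.2
position: [0.5443, -0.0112, 0.1339]
tool_rot: [3.141, 0.0, 1.463]
ft_force: [0.1, -1.5, 5.5]
opening: 0.0053
grasp_force: 59.2
```

move_arm([
  [1,0,0,0],
  [1,0,0,0],
  [1,0,0,0],
  [1,0,0,0],
  [1,0,0,0],
])

```text
time: 43.82
position: [0.5497, 0.0386, 0.1339]
tool_rot: [3.141, 0.0, 1.463]
ft_force: [-0.7, -3.2, 5.7]
opening: 0.0053
grasp_force: 59.3
```

move_arm([
  [0.5,0,0,0],
  [0.5,0,0,0],
  [0.5,0,0,0],
  [0.5,0,0,0],
  [0,0,0,0],
])

```text
time: 44.45
position: [0.5519, 0.0589, 0.1339]
tool_rot: [3.141, -0.0, 1.463]
ft_force: [0.2, 2.7, 5.8]
opening: 0.0052
grasp_force: 59.3
```

move_arm([
  [0.6,0,0,0],
  [0.6,0,0,0],
  [0.6,0,0,0],
  [0.6,0,0,0],
  [0.2,0,0,0],
])

```text
time: 45.08
position: [0.5546, 0.0844, 0.1339]
tool_rot: [3.141, 0.0, 1.463]
ft_force: [-1.3, -3.8, 5.8]
opening: 0.0054
grasp_force: 59.4
```

move_arm([
  [0.2,0,0,0],
  [0.2,0,0,0],
  [0.2,0,0,0],
  [0,0,0,0],
  [0,0,0,0],
])

```text
time: 45.7
position: [0.5551, 0.0886, 0.1339]
tool_rot: [3.142, 0.003, 1.463]
ft_force: [-1.7, -16.4, 6.8]
opening: 0.0054
grasp_force: 59.7
```

The hub has met the sleeve after 100 mm of travel, as expected. One small extra push, then release.

move_arm([
  [0.2,0,0,0],
  [0,0,0,0],
  [0,0,0,0],
  [0,0,0,0],
  [-0.2,0,0,0],
])

```text
time: 46.32
position: [0.555, 0.0885, 0.1339]
tool_rot: [-3.142, 0.002, 1.462]
ft_force: [-1.5, -5.9, 5.4]
opening: 0.0056
grasp_force: 59.4
```

move_arm([
  [0,0,0,0],
  [0,0,0,0],
  [0,0,0,0],
  [0,0,0,0],
  [0,0,0,0],
], grip=0.5)

```text
time: 46.95
position: [0.5551, 0.0904, 0.1337]
tool_rot: [-3.142, -0.0, 1.463]
ft_force: [0.5, -0.3, -0.3]
opening: 0.0425
grasp_force: 0.0
```

move_arm([
  [0,0,-4,0],
  [0,0,-5,0],
  [0,0,-5,0],
  [-6,0,0,0],
  [-6,0,0,0],
])

```text
time: 47.58
position: [0.5422, -0.0299, 0.2745]
tool_rot: [3.14, 0.0, 1.465]
ft_force: [1.2, -0.6, -0.1]
opening: 0.0426
grasp_force: 0.0
```

Run:
```python
from h import *
s=snap('side','s10.png');o=manip.get_obs();print(o['time'],o['position'])
h=cv2.cvtColor(s,cv2.COLOR_RGB2HSV)[120:190,255:330];m=((abs(h[...,0].astype(int)-26)<8)&(h[...,1]>130)&(h[...,2]>70)).astype(np.uint8)
n,l,st,ce=cv2.connectedComponentsWithStats(m)
for a,c in zip(st[1:],ce[1:]):
    if a[4]>3:print(a[4],c+[255,120],a[:4]+[255,120,0,0])
v=np.array([.108,.994,0]);O=np.array([.54906,.06283,.125]);n_=np.array([.994,-.108,0])
for sl in(.095,.1,.105):
  for th in(-.15,0,.15):print(sl,th,proj('side',O+v*(sl-.085)+.085*(np.sin(th)*n_+np.cos(th)*np.array([0,0,1]))).round(1))
```

```text
47.625 [ 0.54128521 -0.03648087  0.2740989 ]
50 [286.56 164.9 ] [282 161  10   9]
5 [292.2 176.6] [291 176   3   2]
11 [282.54545455 180.18181818] [281 179   5   3]
0.095 -0.15 [[291.8 164.4]]
0.095 0 [[289.2 162. ]]
0.095 0.15 [[286.7 160.1]]
0.1 -0.15 [[290.3 165.1]]
0.1 0 [[287.8 162.6]]
0.1 0.15 [[285.3 160.7]]
0.105 -0.15 [[288.9 165.7]]
0.105 0 [[286.4 163.3]]
0.105 0.15 [[283.9 161.4]]
```

move_arm([
  [0,0,0,0],
  [0,0,0,0],
  [0,0,0,0],
  [0,0,0,0],
  [0,0,0,0],
])

```text
time: 48.25
position: [0.5422, -0.0285, 0.2738]
tool_rot: [-3.142, 0.0, 1.463]
ft_force: [-0.2, 0.6, 0.0]
opening: 0.0427
grasp_force: 0.0
```

```bash
python3 -c "
from plant import finish_job
print(finish_job())"
```

```text
the job is handed in; nothing more can be done
None
```

I handed the job in at about 48 s of 64: the key is pressed fully down in the keyseat and the paddle is upright against the spacer sleeve, going by contact forces and the last side image, though no verdict came back.

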